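Pass a gear under the height gauge and hang the release marker

TASK

Slide the gear lying in the gauge track under the yellow-black height bridge and on until it rests against the red end stop; keep it flat on the track, do not lift it out. Then hang the green marker astride the bar of the marker rail, near the middle of the bar, and let go. Leave the red marker and everything else on the table where it is.

Things in the scene. Friction and masses are not known exactly. Their poses are not given: they have to be found in the camera images.
- track: Fixed gauge track: dark steel plate 150 x 330 mm, 8 mm thick, with two aluminium side walls (inner faces at local x -52 and +52 mm, 10 mm thick, tops 24 mm above the table) making a 104 mm wide channel along local y, open at the -y end. Origin: centre of the plate's underside, on the table; z up; +y is the way of travel. Bridge at local y = 0, stop at the +y end.
- bridge (a point): Middle of the underside of the yellow and black bridge beam, 38 mm above the table (6 mm above the gear's top). The beam spans the channel at the track's local y = 0, is 16 mm wide along y (-8 to +8) and its top is 50 mm above the table. Posts at local x -68 and +68 mm; a small dial gauge, up to 80 mm high, on the +x post.
- stop (a point): Middle of the face of the red end stop that the gear rests against, at the track's local y = +143 mm, 20 mm above the table; the stop bar is 12 mm thick along y and its top is 30 mm above the table. A gear against it has its centre 48 mm before the face, at the track's local y = +95 mm.
- gear: The gear to be checked: flat steel ring gear, outside diameter 96 mm, open bore 54 mm diameter, 24 mm thick, about 0.7 kg. It lies flat in the channel on the -y side of the bridge. Origin: centre of its underside, z along its axis (up). On the track its origin is 8 mm and its top 32 mm above the table.
- green_marker: Green marker: sheet steel bent to an upside-down U, open below and at both ends, standing on its two legs. 60 mm long along local y, 30 mm thick over the outside in local x (legs and top 3 mm thick, 24 mm gap between the legs), 70 mm tall, about 0.12 kg. Origin: centre between the lower edges of the legs; z up. The underside of its top is 67 mm above the origin.
- red_marker: Red hold marker, same shape and size as the green one; to be left where it stands. Origin as for the green one.
- rail: Fixed marker rail: a horizontal round steel bar 12 mm in diameter, 160 mm long, along local y, its axis 130 mm above the table, on two posts at local y = +-80 mm (feet 60 x 30 mm). Origin: on the table below the middle of the bar; z up. The green marker hung on it has its origin about 69 mm above the table.
- spare_gear: Lower of two stacked spare gears on the left of the table, same size as the gear in the track; bystander.
- spare_gear2: Upper of the two stacked spare gears; bystander.
- oil_bottle: Yellow oil bottle with a red cap, 60 mm diameter, 150 mm tall, origin under its centre; bystander.
- mallet: Hammer lying on the right of the table; bystander.
- brush: Cleaning brush lying on the left of the table; bystander.
- paste_tin: Blue tin, 70 mm diameter, 60 mm tall, on the right of the table, origin under its centre; bystander.
There are look-alikes about, which are no part of the job. Several things have the shape of the green_marker; the one meant has the colours described above. Leave any orange look-alike of the gear alone.

How it is judged:
By the outcome, as a careful person would: the job done as asked, in the order asked, and still so for the second after the job is handed in, with the robot touching nothing.
It also fails if it takes over 61 s, if anything falls off the work surface, if the arm or the gripper's body presses on something with over 40 N, if the wrist force passes 120 N, or if a joint passes its speed limit or range.

ROBOT

A 6-joint arm with a two-finger parallel gripper is mounted at the origin on the work surface. World frame = base frame: x ahead of the robot, y to its left, z up, the work surface at z = 0. Lengths are in m, angles in degrees, forces in N, time in s.
With the tool pointing down it reaches from about 0.375 to 0.9 m from the base axis. Payload 3.1 kg.
Tool frame: the origin (TCP) lies between the finger pads; the fingertips stand 11 mm ahead of it and the grasp point (between the pads) lies 8 mm behind it; z points along the fingers, y is the line along which they close (so a half turn about z gives the same grasp; the last joint's range is limited). The gripper opens to 87 mm and grips with 3 to 60 N. Pads are 19 mm wide; open, the fingers measure 117 mm over their backs; the gripper's body (75 mm by 190 mm) begins 51 mm behind the grasp point.
Start: joints at [-76.003, 30.224, 82.088, -0, 67.689, -10.227], TCP at [0.256, -0.57, 0.234] pointing down, gripper open.
Joint ranges: [-176.69, 176.69], [-43.24, 126.21], [12.49, 139.97], [-82, 262], [0, 151.66], [-163.58, 163.58]. Speed limits (degrees/s): [159.86, 159.86, 180, 180, 180, 180].

INTERFACE

Orientations are given as a 3x3 rotation matrix whose columns are the frame's x, y, z axes.
In Python, from rig import bot, viewer, workorder, models gives the robot as it stands.
- The arm moves only by the shell command python3 -m jog 'ROWS'. ROWS is JSON, a list of rows, each a list of 7 numbers: the opening, from 0 (shut) to 1 (fully open), then the shift along the tool's x, y, z in m, then the turn, a rotation vector about the tool's x, y, z in degrees. In form: [[claw, x, y, z, ax, ay, az], ...]. A call has 1 to 20 rows; each row is the pose to reach, as a shift and turn from the pose commanded when the call began, along the tool's axes at that moment; what a row does not reach only later rows make up. A row lasts 1/8 s, in which the tool goes at most 62.5 mm and 10.7 degrees, less where a joint would pass 70% of its speed; a pose out of reach is approached as far as the arm can. A call with a gripper value outside its range is refused whole. The fingers move at their own pace and stop on an object; the grip force is fixed at half the most. Time passes only in rows, so rows that repeat a pose let the fingers close. It gives the time, the measured TCP pose, the force, the opening and the grip force at its end, in the units of the state.
- bot.read_state(): the state, without advancing time (a new reading comes with each control period).
- viewer.capture(name): name is "side" or "top" or "wrist"; returns (picture, depth): 420x560x3 uint8, blue, green, red; 420x560 float32, m along the optical axis (not along the pixel's ray), 0 where there is no reading.
- viewer.camera_info(name): a dict with "fx", "fy", "cx", "cy" (pixels), "dist_coeffs" ([k1, k2, p1, p2, k3] as OpenCV has them; the pictures are not rectified), "world_to_cam" (4x4, takes a point from world to camera coordinates). Camera axes: x right, y down, z forward; pixel columns grow to the right and rows downward; lengths in m; the calibration is good to about 2 mm. A picture is of the moment at which its call begins: read the wrist's pose just before it. camera_info takes no time and is no camera call; for the wrist camera it gives the pose at the moment of the call.
- workorder.hand_in(): hands the job in; it is judged then, once.
Trained networks look in the newest picture that a camera, given by its name, has taken for a name from the list of things; names that differ only in an ending like _2 or _b are one class to them, and where a whole thing is asked for, a point or a joint stands for the part that bears it (a point fixed in the world has none). Each returns a list of dicts, best first, with "p" (0 to 1); they miss things now and then, are a little off and sometimes report something else, mostly with a low value. They report only what shows in the picture. A call takes as long as a camera call. They do not tell look-alikes from the thing itself.
- models.outline_of(camera, thing): "mask" (420x560 bool, what is visible of it).
- models.tip_of(camera, thing): "xyz" ([x, y, z] in m, in world coordinates, good to about 4 mm: a listed point, or the origin of a listed thing).
The state is a dict: "time_s": time; "joint_positions": joint angles; "qvel": joint speeds; "tau": joint torques, N m; "position": TCP position; "tcp_rot": TCP orientation; "force": force on the tool from outside, world axes, zero at the start; "moment": the same for the moment, N m; "opening": opening from 0.0 (shut) to 1.0 (fully open); "grasp_force": force on a finger pad.
Only numpy, scipy, OpenCV 4.12 (cv2) and the standard library are available. Lean on these libraries where they do the work, as an engineer would, in place of code of your own. Each camera call takes 0.05 s, during which the arm holds its last target. There are 200 camera calls.

## Working session

There is one attempt and no reset: what is moved stays moved. The work goes in short steps, Python scripts to look and compute and a shell command to move; the robot and the scene stay as the last step left them, time stands still between calls to the robot, and variables do not carry over. Pictures are saved under pics/ and viewed, at most 10 in all, crops included, and the job is handed in when it is done.

```bash
mkdir -p pics; ls; cat > h.py <<'E'
import numpy as np, cv2
from rig import bot, viewer, workorder, models
def cloud(cam, depth, info, mask):
    v,u=np.nonzero(mask&(depth>0)); z=depth[v,u]
    K=np.array([[info['fx'],0,info['cx']],[0,info['fy'],info['cy']],[0,0,1.]])
    n=cv2.undistortPoints(np.stack([u,v],1).astype(np.float64)[:,None],K,np.array(info['dist_coeffs']))[:,0]
    P=np.c_[n*z[:,None],z,np.ones(len(z))]
    return (P@np.linalg.inv(np.array(info['world_to_cam'])).T)[:,:3],u,v
E
python3 - <<'E'
from h import *
for c in ['top','side']:
    im,d=viewer.capture(c); cv2.imwrite(f'pics/{c}0.png',im)
    np.savez(f'{c}0.npz',im=im,d=d)
    for t in ['track','bridge','stop','gear','green_marker','red_marker','rail']:
        print(c,t,[(round(r['p'],2),np.round(r['xyz'],3).tolist()) for r in models.tip_of(c,t)][:5])
s=bot.read_state();print(s)
E
```

```text
pics
top track [(0.9, [0.462, 0.006, -0.003]), (0.44, [0.454, -0.093, 0.003])]
top bridge [(0.56, [0.462, 0.003, 0.038])]
top stop [(0.97, [0.48, 0.143, 0.021])]
top gear [(0.87, [0.456, -0.088, 0.006]), (0.76, [0.374, -0.255, -0.002])]
top green_marker [(0.97, [0.653, -0.18, 0.004]), (0.56, [0.739, -0.132, -0.003]), (0.44, [0.607, -0.362, 0.003])]
top red_marker [(0.58, [0.657, 0.161, -0.003]), (0.18, [0.482, 0.365, 0.028])]
top rail [(0.64, [0.655, 0.01, -0.0]), (0.6, [0.482, 0.368, 0.028])]
side track [(0.69, [0.461, 0.006, 0.001])]
side bridge [(0.68, [0.461, 0.006, 0.038])]
side stop [(0.88, [0.482, 0.148, 0.019])]
side gear [(0.93, [0.454, -0.09, 0.009]), (0.68, [0.374, -0.258, 0.0])]
side green_marker [(0.88, [0.735, -0.134, -0.002]), (0.57, [0.653, -0.183, -0.003])]
side red_marker [(0.81, [0.656, 0.16, 0.003]), (0.25, [0.483, 0.365, 0.022])]
side rail [(0.7, [0.657, 0.013, 0.006])]
{'time_s': 0.8, 'joint_positions': array([-7.60006402e+01,  3.02201085e+01,  8.20872235e+01, -4.63368305e-04,
        6.76907900e+01, -1.02278641e+01]), 'qvel': array([ 0.01791572, -0.0016277 ,  0.04171653,  0.03232627, -0.0064994 ,
       -0.02468516]), 'tau': array([-4.95687964e-04, -4.39949977e+01, -1.76975387e+01,  6.34202454e-02,
        5.02602139e-02,  8.53093979e-06]), 'position': array([ 0.25648594, -0.56992064,  0.23358751]), 'tcp_rot': array([[ 9.11923980e-01,  4.10359178e-01,  6.69317732e-07],
       [ 4.10359178e-01, -9.11923979e-01, -3.36131621e-05],
       [-1.31831027e-05,  3.09273092e-05, -9.99999999e-01]]), 'force': array([-0.49828305, -0.1296023 , -0.62047825]), 'moment': array([-0.00609996, -0.02529286, -0.00156967]), 'grasp_force': 0.0, 'opening': 1.0025289049981092}
```

View pics/top0.png

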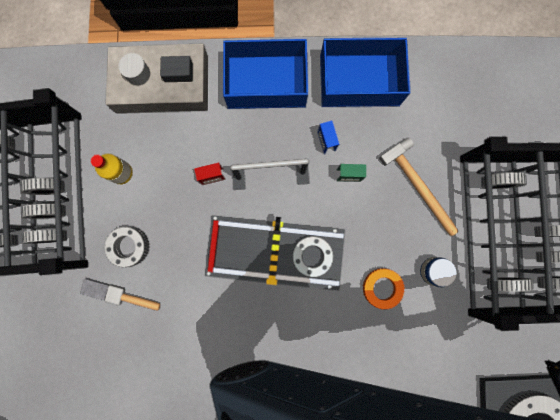

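View pics/side0.png

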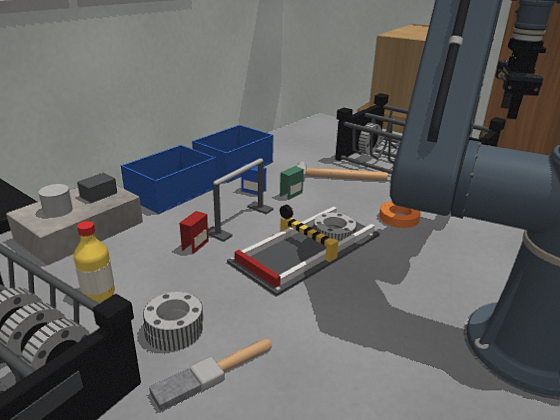

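```bash
python3 - <<'E'
from h import *
for c in ['top','side']:
    f=np.load(f'{c}0.npz');im,d=f['im'],f['d'];info=viewer.camera_info(c)
    P,u,v=cloud(c,d,info,np.ones(d.shape,bool)); hsv=cv2.cvtColor(im,cv2.COLOR_BGR2HSV)[v,u]
    def rep(n,m):
        if m.sum()<15: print(c,n,'few');return
        q=P[m]; r=cv2.minAreaRect((q[:,:2]*1000).astype(np.float32))
        print(c,n,m.sum(),'c',np.round(r[0],1),'sz',np.round(r[1],1),'ang',round(r[2],1),'z',np.round(np.median(q[:,2]),4))
    near=lambda x,y,r:np.hypot(P[:,0]-x,P[:,1]-y)<r
    Z=P[:,2]
    for n,x,y in [('A',.653,-.18),('B',.737,-.133),('C',.607,-.362)]:
        m=near(x,y,.05)&(Z>.06)&(Z<.08); rep('mk'+n,m); 
        if m.any(): print('  hsv',np.median(hsv[m],0))
    m=near(.455,-.09,.06)&(Z>.028)&(Z<.036);rep('gear',m)
    if m.any(): print(' circ',cv2.minEnclosingCircle((P[m][:,:2]*1000).astype(np.float32)),np.median(hsv[m],0))
    rep('railbar',near(.656,.01,.09)&(Z>.125)&(Z<.14))
    q=P[(np.abs(P[:,0]-.46)<.12)&(np.abs(P[:,1])<.2)&(Z>.02)&(Z<.027)]
    r=cv2.minAreaRect((q[:,:2]*1000).astype(np.float32));print('walls',r)
    rep('bridge',near(.461,.004,.06)&(Z>.045)&(Z<.056))
E
```

```text
top mkA 358 c [ 653.  -181.9] sz [60.4 31.4] ang 88.7 z 0.0708
  hsv [ 74. 125. 130.]
top mkB 345 c [ 741.9 -129.4] sz [61.2 30.6] ang 14.8 z 0.0712
  hsv [111. 209. 219.]
top mkC few
top gear 843 c [454.1 -86.8] sz [96.  93.7] ang 17.5 z 0.0326
 circ ((459.95367431640625, -87.95631408691406), 54.775062561035156) [ 68.   6. 189.]
top railbar 427 c [658.1  10.9] sz [ 13.5 169.9] ang 3.9 z 0.1356
walls ((464.44158935546875, 1.8914794921875), (313.1854553222656, 124.80767059326172), 82.98873138427734)
top bridge 348 c [460.1   1.4] sz [ 23.3 118. ] ang 81.1 z 0.0505
side mkA 156 c [ 648.8 -182.9] sz [33.2 65.1] ang 0.6 z 0.0674
  hsv [ 74.  92. 115.]
side mkB 71 c [ 735.9 -129.9] sz [63.1 34.7] ang 18.7 z 0.0663
  hsv [111. 182. 137.]
side mkC few
side gear 479 c [450.3 -85.4] sz [95.4 96.4] ang 18.3 z 0.0299
 circ ((449.453369140625, -86.69393157958984), 49.757110595703125) [ 21.   7. 131.]
side railbar 274 c [651.7  13.5] sz [ 14.  170.3] ang 2.9 z 0.1311
walls ((460.0348815917969, 2.3043975830078125), (318.66961669921875, 148.93711853027344), 84.34745788574219)
side bridge 273 c [460.8   3.7] sz [ 20.4 119.5] ang 82.4 z 0.0479
```

The top view shows the track at about (275,250), with the stop at left (215,245) and the gear at (315,256). The green marker is at (352,172), with the blue look-alike at (328,136), and the rail bar runs from (235,167) to (308,162). The side view agrees: green at (292,181), red at (195,230). The measured heights (gear 32, markers 70, bar about 135 mm) match the sizes given.

I'll push the gear from behind with the fingers shut, then continue from inside the bore.

```bash
cat >> h.py <<'E'
from scipy.spatial.transform import Rotation as R
TA=90-7.3; T=np.array([np.cos(np.radians(TA)),np.sin(np.radians(TA))]); O=np.array([.461,.003])
def rel(p,yaw):  # shift and turn to TCP p with tool x at yaw, tool down
    s=bot.read_state(); M=s['tcp_rot']; c,n=np.cos(np.radians(yaw)),np.sin(np.radians(yaw))
    G=np.array([[c,n,0],[n,-c,0],[0,0,-1]])
    print('from',np.round(s['position'],4),'shift',np.round(M.T@(np.array(p)-s['position']),4),'turn',np.round(R.from_matrix(M.T@G).as_rotvec(degrees=True),2))
def trk(y,z): return [*(O+y*T),z]
E
python3 -c "
from h import *
rel(trk(-.168,.15),TA)"
```

```text
from [ 0.2565 -0.5699  0.2336] shift [ 0.3338 -0.2953  0.0836] turn [  0.     0.   -58.47]
```

```bash
python3 -m jog '[[0,0.334,-0.295,0.0836,0,0,-58.5],[0,0.334,-0.295,0.0836,0,0,-58.5],[0,0.334,-0.295,0.0836,0,0,-58.5],[0,0.334,-0.295,0.0836,0,0,-58.5],[0,0.334,-0.295,0.0836,0,0,-58.5],[0,0.334,-0.295,0.0836,0,0,-58.5],[0,0.334,-0.295,0.0836,0,0,-58.5],[0,0.334,-0.295,0.0836,0,0,-58.5],[0,0.334,-0.295,0.0836,0,0,-58.5],[0,0.334,-0.295,0.0836,0,0,-58.5],[0,0.334,-0.295,0.0836,0,0,-58.5]]'; python3 - <<'E'
from h import *
rel(trk(-.168,.031),TA)
im,d=viewer.capture('wrist'); cv2.imwrite('pics/w1.png',im)
P,u,v=cloud('wrist',d,viewer.camera_info('wrist'),np.ones(d.shape,bool))
L=np.c_[(P[:,:2]-O)@np.array([T[1],-T[0]]),(P[:,:2]-O)@T,P[:,2]]*1000
for r in models.outline_of('wrist','gear'):
    m=r['mask'][v,u]&(L[:,2]>28)&(L[:,2]<37); q=L[m]
    if len(q)>10: print(r['p'],len(q),cv2.minEnclosingCircle(q[:,:2].astype(np.float32)),q.min(0),q.max(0))
w=(L[:,2]>20)&(L[:,2]<28)&(abs(L[:,0])<75)&(abs(L[:,0])>45)&(L[:,1]>-165)&(L[:,1]<-10)
for s in(-1,1):
    q=L[w&(s*L[:,0]>0)]
    if len(q)>20: print('wall',len(q),np.median(q[:,0]),np.polyfit(q[:,1],q[:,0],1))
E
```

```text
time_s: 2.17
position: [0.44, -0.1656, 0.1503]
tcp_rot: [[0.129, 0.992, 0.001], [0.992, -0.129, -0.001], [-0.001, 0.001, -1.0]]
force: [-0.1, -0.8, -0.1]
opening: 0.009
grasp_force: 0.0
from [ 0.44   -0.1656  0.1503] shift [ 0.002  -0.0007  0.1193] turn [ 0.05  0.04 -0.12]
0.77 9544 ((2.725463628768921, -88.7305679321289), 48.64237594604492) [ -45.85405965 -137.1827655    28.0034897 ] [ 51.10431205 -40.44146975  33.2863233 ]
wall 2630 -54.30595935638094 [-5.96052169e-03 -5.47910935e+01]
wall 2621 59.160124080455255 [-6.89095612e-03  5.86214191e+01]
```

View pics/w1.png

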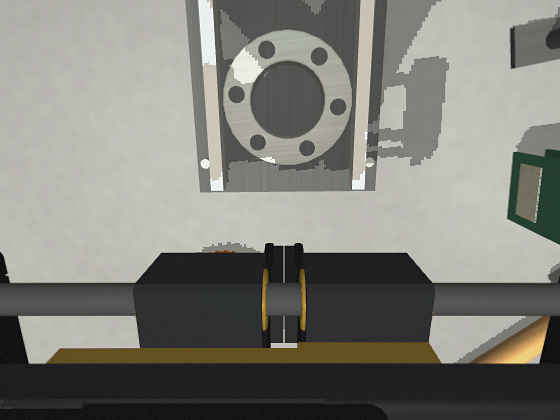

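The wrist view shows the gear flat in the channel at (288,97), with the channel centre about 2.5 mm to the +x side of my estimate. I'll descend behind it and push.

```bash
sed -i 's/O=np.array(\[.461,.003\])/O=np.array([.461,.003])+.0025*np.array([T[1],-T[0]])/' h.py
python3 -m jog '[[0,0,0.002,0.06,0,0,0],[0,0,0.002,0.11,0,0,0],[0,0,0.002,0.119,0,0,0],[0,0,0.002,0.119,0,0,0],[0,0.01,0.002,0.119,0,0,0],[0,0.02,0.002,0.119,0,0,0],[0,0.03,0.002,0.119,0,0,0],[0,0.04,0.002,0.119,0,0,0],[0,0.05,0.002,0.119,0,0,0],[0,0.06,0.002,0.119,0,0,0],[0,0.07,0.002,0.119,0,0,0]]'
python3 -c "
from h import *
rel(trk(-.028,.031),TA)
s=bot.read_state();print((s['position'][:2]-O)@T)"
```

```text
time_s: 3.65
position: [0.4514, -0.0955, 0.0324]
tcp_rot: [[0.124, 0.992, 0.002], [0.992, -0.124, -0.003], [-0.003, 0.002, -1.0]]
force: [-5.6, -9.8, 5.0]
opening: 0.007
grasp_force: 4.9
from [ 0.4514 -0.0955  0.0324] shift [ 0.0709 -0.0002  0.0012] turn [0.12 0.16 0.19]
-0.09887568202455956
```

```bash

python3 -m jog '[[0,0.01,0,0,0,0,0],[0,0.02,0,0,0,0,0],[0,0.03,0,0,0,0,0],[0,0.04,0,0,0,0,0],[0,0.05,0,0,0,0,0],[0,0.06,0,0,0,0,0],[0,0.069,0,0,0,0,0],[0,0.069,0,0,0,0,0]]'
python3 - <<'E'
from h import *
s=bot.read_state();print((s['position'][:2]-O)@T)
im,d=viewer.capture('top'); cv2.imwrite('pics/t2.png',im[180:330,170:400].repeat(3,0).repeat(3,1))
for t in ['gear']: print([(round(r['p'],2),((np.array(r['xyz'])[:2]-O)@T).round(3),np.round(r['xyz'],3)) for r in models.tip_of('top',t)])
E
```

```text
time_s: 4.65
position: [0.4598, -0.0256, 0.032]
tcp_rot: [[0.125, 0.992, 0.001], [0.992, -0.125, -0.001], [-0.001, 0.001, -1.0]]
force: [0.1, 0.5, 1.9]
opening: 0.006
grasp_force: 0.7
-0.028562558524798335
[(0.9, np.float64(-0.269), array([ 0.371, -0.256, -0.001])), (0.51, np.float64(0.025), array([0.476, 0.027, 0.003]))]
```

View pics/t2.png

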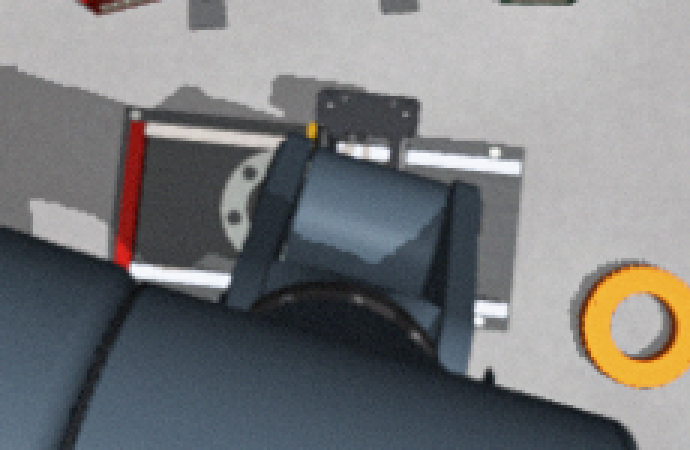

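The crop shows the gear past the bridge, its leading half visible between the bridge and the stop. I'll back off, lift and measure the bore.

```bash

python3 -m jog '[[0,-0.006,0,0,0,0,0],[0,-0.006,0,-0.03,0,0,0],[0,-0.006,0,-0.08,0,0,0],[0,-0.02,0,-0.12,0,0,0],[0,-0.02,0,-0.12,0,0,0]]'
cat > gl.py <<'E'
from h import *
rel(trk(.032,.09),TA)
im,d=viewer.capture('wrist'); cv2.imwrite('pics/wl.png',im)
P,u,v=cloud('wrist',d,viewer.camera_info('wrist'),np.ones(d.shape,bool))
L=np.c_[(P[:,:2]-O)@np.array([T[1],-T[0]]),(P[:,:2]-O)@T,P[:,2]]*1000
for r in models.outline_of('wrist','gear'):
    m=r['mask'][v,u]&(L[:,2]>28)&(L[:,2]<36); q=L[m]
    if len(q)>100: print(r['p'],len(q),q.min(0).round(1),q.max(0).round(1))
m=(abs(L[:,0])<50)&(L[:,2]>29)&(L[:,2]<35)&(L[:,1]>10)&(L[:,1]<142);q=L[m]
a=q[(abs(q[:,0])<4)]; print('strip y hist',np.histogram(a[:,1],np.arange(10,145,3)))
m=(abs(L[:,0])<40)&(L[:,2]>26)&(L[:,2]<33)&(L[:,1]>130); 
if m.any(): print('stop',L[m].min(0))
m=(abs(L[:,0])<40)&(L[:,2]>45)&(L[:,2]<54)&(abs(L[:,1])<20); 
if m.any(): print('beam',np.percentile(L[m],[2,98],axis=0))
E
python3 gl.py
```

```text
time_s: 5.38
position: [0.4591, -0.0474, 0.1535]
tcp_rot: [[0.128, 0.992, 0.007], [0.992, -0.128, -0.002], [-0.001, 0.007, -1.0]]
force: [-0.8, -0.1, 0.9]
opening: 0.004
grasp_force: 0.0
from [ 0.4591 -0.0474  0.1535] shift [ 0.0823 -0.0026  0.0634] turn [ 0.41  0.08 -0.05]
0.77 6287 [-46.1 -16.9  28. ] [50.  78.2 31.7]
strip y hist (array([ 0,  0,  0,  0,  0,  0,  0,  0,  0,  0,  0,  0,  0,  0,  0,  3, 19,
       21, 30, 20, 24, 24, 15,  0,  0,  0,  0,  0,  0,  0,  0,  0,  0,  0,
        0,  0,  0,  0,  0,  0,  0,  0,  0,  0]), array([ 10,  13,  16,  19,  22,  25,  28,  31,  34,  37,  40,  43,  46,
        49,  52,  55,  58,  61,  64,  67,  70,  73,  76,  79,  82,  85,
        88,  91,  94,  97, 100, 103, 106, 109, 112, 115, 118, 121, 124,
       127, 130, 133, 136, 139, 142]))
beam [[-38.33952348  -4.69339778  45.58672437]
 [ 38.34173889  10.87889057  48.47823485]]
```

View pics/wl.png

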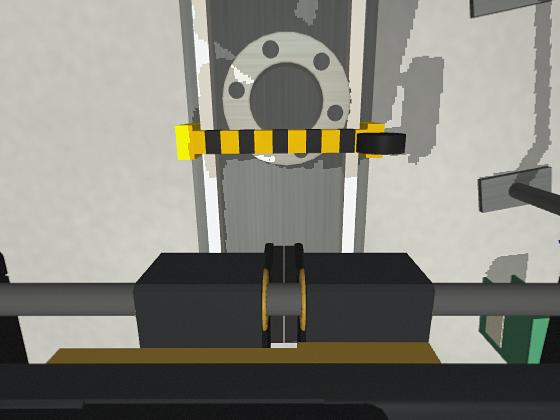

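The wrist view shows the bore at (287,97), clear beyond the beam. In track coordinates its front edge is at about 57 mm and the beam ends at about 11 mm. I'll enter the bore at 36 mm.

```bash

python3 -m jog '[[0,0.05,-0.001,0,0.4,0,0],[0,0.086,-0.001,0,0.4,0,0],[0,0.086,-0.001,0,0.4,0,0],[0,0.086,-0.001,0.04,0.4,0,0],[0,0.086,-0.001,0.08,0.4,0,0],[0,0.086,-0.001,0.1,0.4,0,0],[0,0.086,-0.001,0.122,0.4,0,0],[0,0.086,-0.001,0.122,0.4,0,0]]'
python3 -c "
from h import *
s=bot.read_state();print((s['position'][:2]-O)@T)"
```

```text
time_s: 6.48
position: [0.465, 0.0389, 0.0268]
tcp_rot: [[0.127, 0.992, -0.013], [0.992, -0.127, 0.002], [0.0, -0.013, -1.0]]
force: [0.3, -0.4, 0.7]
opening: 0.008
grasp_force: 0.0
0.03607718938997829
```

```bash

python3 -m jog '[[0,0.005,0,-0.004,-0.6,0,0],[0,0.012,0,-0.004,-0.6,0,0],[0,0.02,0,-0.004,-0.6,0,0],[0,0.028,0,-0.004,-0.6,0,0],[0,0.036,0,-0.004,-0.6,0,0],[0,0.044,0,-0.004,-0.6,0,0],[0,0.052,0,-0.004,-0.6,0,0],[0,0.06,0,-0.004,-0.6,0,0],[0,0.066,0,-0.004,-0.6,0,0],[0,0.07,0,-0.004,-0.6,0,0]]'
python3 -c "
from h import *
s=bot.read_state();print((s['position'][:2]-O)@T)"
python3 -m jog '[[0,0.002,0,0,0,0,0],[0,0.004,0,0,0,0,0]]'
python3 -m jog '[[0,0.002,0,0,0,0,0],[0,0.003,0,0,0,0,0]]'
```

```text
time_s: 7.72
position: [0.4756, 0.1091, 0.0334]
tcp_rot: [[0.125, 0.992, 0.003], [0.992, -0.125, -0.001], [-0.001, 0.003, -1.0]]
force: [-0.1, -7.2, 2.6]
opening: 0.003
grasp_force: 3.1
0.10705522932091668
time_s: 7.98
position: [0.476, 0.1128, 0.0334]
tcp_rot: [[0.125, 0.992, 0.003], [0.992, -0.125, -0.001], [-0.001, 0.003, -1.0]]
force: [-1.1, -6.3, 2.1]
opening: 0.004
grasp_force: 3.1
time_s: 8.22
position: [0.4761, 0.1138, 0.0335]
tcp_rot: [[0.123, 0.992, 0.002], [0.992, -0.123, -0.004], [-0.004, 0.002, -1.0]]
force: [-1.1, -19.4, 4.1]
opening: 0.005
grasp_force: 9.6
```

Force rose to 19 N with almost no motion, so this looks like the stop. One more short push to confirm, then I'll back off, lift and check.

```bash

python3 -m jog '[[0,0.001,0,0,0,0,0],[0,0.001,0,0,0,0,0]]'
python3 -m jog '[[0,-0.006,0,0,0,0,0],[0,-0.012,0,0,0,0,0],[0,-0.012,0,-0.03,0,0,0],[0,-0.012,0,-0.08,0,0,0],[0,-0.06,0,-0.13,0,0,0],[0,-0.06,0,-0.13,0,0,0],[0,-0.06,0,-0.13,0,0,0]]'
python3 gl.py; python3 - <<'E'
from h import *
p=[.653,-.182,.16]; rel(p,90); rel(p,-90); rel(p,270-180)
print(bot.read_state()['joint_positions'].round(1))
E
```

```text
time_s: 8.48
position: [0.4761, 0.1138, 0.0335]
tcp_rot: [[0.123, 0.992, 0.001], [0.992, -0.123, -0.005], [-0.005, 0.002, -1.0]]
force: [-1.4, -22.1, 4.6]
opening: 0.008
grasp_force: 10.2
time_s: 9.35
position: [0.4685, 0.0576, 0.1629]
tcp_rot: [[0.128, 0.992, 0.004], [0.992, -0.128, 0.0], [0.001, 0.004, -1.0]]
force: [0.5, -0.0, 1.2]
opening: 0.004
grasp_force: 0.0
from [0.4685 0.0576 0.1629] shift [-0.0232  0.0017  0.0729] turn [ 0.2  -0.04 -0.03]
0.86 7597 [-50.7  48.7  28. ] [ 45.1 145.1  32.6]
strip y hist (array([ 0,  0,  0,  0,  0,  0,  0,  0,  0,  0,  0,  0,  1, 25, 24, 31, 29,
       33, 28, 30,  0,  0,  0,  0,  0,  0,  0,  0,  0,  0,  0,  0,  0,  0,
        0,  0,  0,  2, 27, 36, 36, 32, 35, 34]), array([ 10,  13,  16,  19,  22,  25,  28,  31,  34,  37,  40,  43,  46,
        49,  52,  55,  58,  61,  64,  67,  70,  73,  76,  79,  82,  85,
        88,  91,  94,  97, 100, 103, 106, 109, 112, 115, 118, 121, 124,
       127, 130, 133, 136, 139, 142]))
stop [-39.99867669 130.40686076  26.01000843]
from [0.4678 0.0581 0.1618] shift [-0.2148  0.214   0.0018] turn [ 0.04 -0.02 -7.25]
from [0.4678 0.0581 0.1618] shift [-0.2148  0.214   0.0018] turn [-3.0000e-02 -6.0000e-02  1.7275e+02]
from [0.4678 0.0581 0.1618] shift [-0.2148  0.214   0.0018] turn [ 0.04 -0.02 -7.25]
[ -6.6  25.1 107.9   0.   47.    0.7]
```

View pics/wl.png

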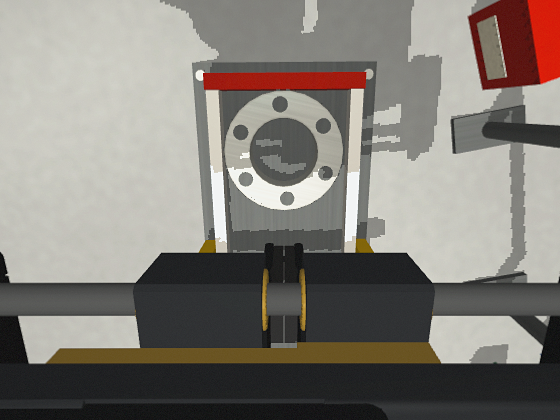

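The gear rests against the red bar (contact at about (285,90)) and lies flat. Next is the green marker.

```bash

python3 -m jog '[[0.6,0,0,-0.05,0,0,0],[0.6,-0.06,0.06,-0.06,0,0,-7],[0.6,-0.12,0.12,-0.06,0,0,-7],[0.6,-0.17,0.17,-0.06,0,0,-7],[0.6,-0.255,0.214,-0.06,0,0,-7],[0.6,-0.255,0.214,-0.06,0,0,-7],[0.6,-0.255,0.214,-0.06,0,0,-7],[0.6,-0.255,0.214,-0.06,0,0,-7]]'
python3 - <<'E'
from h import *
s=bot.read_state(); print(s['opening'])
im,d=viewer.capture('wrist'); info=viewer.camera_info('wrist'); cv2.imwrite('pics/w5.png',im)
cp=np.linalg.inv(info['world_to_cam'])[:3,3]; print('cam in tool',s['tcp_rot'].T@(cp-s['position']))
P,u,v=cloud('wrist',d,info,np.ones(d.shape,bool)); hsv=cv2.cvtColor(im,cv2.COLOR_BGR2HSV)[v,u]
m=(P[:,2]>.062)&(P[:,2]<.078)&(abs(hsv[:,0].astype(int)-74)<12)&(hsv[:,1]>70)&(np.hypot(P[:,0]-.653,P[:,1]+.182)<.06)
q=P[m]; print(m.sum(),cv2.minAreaRect((q[:,:2]*1000).astype(np.float32)),q.min(0),q.max(0))
m=(P[:,2]>.12)&(P[:,2]<.142)&(abs(P[:,0]-.656)<.04);q=P[m]
if m.sum()>50: print('bar',m.sum(),q.min(0),q.max(0),np.polyfit(q[:,1],q[:,0],1))
rel([.653,-.182,.12],90)
E
```

```text
time_s: 10.45
position: [0.6486, -0.2232, 0.2207]
tcp_rot: [[0.006, 1.0, 0.0], [1.0, -0.006, 0.002], [0.002, 0.0, -1.0]]
force: [-0.5, -0.0, -0.5]
opening: 0.593
grasp_force: 0.0
0.5933488497159704
cam in tool [ 0.07685835 -0.00095421 -0.15000218]
2458 ((651.1492309570312, -180.17050170898438), (59.87740707397461, 29.886493682861328), 87.49702453613281) [ 0.63538575 -0.2105664   0.06636705] [ 0.66719681 -0.15014919  0.07169002]
from [ 0.6479 -0.2215  0.221 ] shift [0.0393 0.005  0.1011] turn [-0.03 -0.15 -0.28]
```

View pics/w5.png

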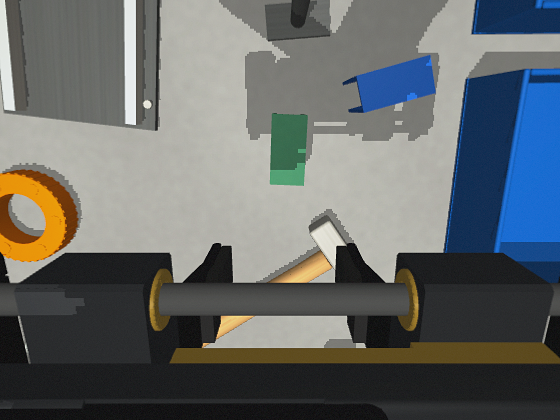

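The green marker is at (288,150), standing upright and clear of the blue one, the hammer and the rail foot. Its measured position is (0.6515, -0.180) with yaw about 87.5°. I'll descend and grasp.

```bash

python3 -m jog '[[0.6,0.02,0.002,0,0,0,1],[0.6,0.041,0.0035,0.03,0,0,2.5],[0.6,0.041,0.0035,0.08,0,0,2.5],[0.6,0.041,0.0035,0.12,0,0,2.5],[0.6,0.041,0.0035,0.15,0,0,2.5],[0.6,0.041,0.0035,0.179,0,0,2.5],[0.6,0.041,0.0035,0.179,0,0,2.5]]'
python3 -m jog '[[0.2,0,0,0,0,0,0],[0.2,0,0,0,0,0,0],[0.2,0,0,0,0,0,0],[0.2,0,0,0,0,0,0],[0.2,0,0,0,0,0,0]]'
```

```text
time_s: 11.38
position: [0.6499, -0.1783, 0.0417]
tcp_rot: [[0.046, 0.999, -0.004], [0.999, -0.046, 0.003], [0.003, -0.004, -1.0]]
force: [0.3, -0.1, 1.0]
opening: 0.601
grasp_force: 0.0
time_s: 12.0
position: [0.6535, -0.1821, 0.046]
tcp_rot: [[0.049, 0.999, 0.005], [0.999, -0.049, -0.001], [-0.001, 0.005, -1.0]]
force: [-1.1, 1.2, 6.4]
opening: 0.345
grasp_force: 29.8
```

Gripped: 30 mm opening, 30 N. I'll lift, move in front of the rail and measure the bar and the held marker together with the wrist camera.

```bash

python3 -m jog '[[0.2,0,0,-0.02,0,0,0],[0.2,0,0,-0.06,0,0,0],[0.2,0,0,-0.11,0,0,-2],[0.2,0,0,-0.165,0,0,-4],[0.2,0.03,0,-0.165,0,0,-6],[0.2,0.07,-0.002,-0.165,0,0,-6],[0.2,0.07,-0.002,-0.165,0,0,-6],[0.2,0.07,-0.002,-0.165,0,0,-6]]'
cat > bar.py <<'E'
from h import *
s=bot.read_state(); info=viewer.camera_info('wrist'); im,d=viewer.capture('wrist'); cv2.imwrite('pics/w6.png',im)
P,u,v=cloud('wrist',d,info,np.ones(d.shape,bool)); hsv=cv2.cvtColor(im,cv2.COLOR_BGR2HSV)[v,u]
print('tcp',s['position'],'yaw',np.degrees(np.arctan2(s['tcp_rot'][1,0],s['tcp_rot'][0,0])),s['opening'],s['grasp_force'])
m=(P[:,2]>.12)&(P[:,2]<.145)&(abs(P[:,0]-.655)<.03)&(P[:,1]<.12)&(P[:,1]>s['position'][1]+.03);q=P[m]
if m.sum()>50:
    a,b=np.polyfit(q[:,1],q[:,0],1); print('bar',m.sum(),q.min(0),q.max(0),'x at y=.012',a*.012+b,'slope deg',np.degrees(np.arctan(a)))
m=(abs(hsv[:,0].astype(int)-74)<12)&(hsv[:,1]>70)&(np.hypot(*(P[:,:2]-s['position'][:2]).T)<.06)
q=(P[m]-s['position'])@s['tcp_rot']
if m.sum()>20: print('marker in tool',m.sum(),np.percentile(q,[1,50,99],axis=0).round(4))
rel([.655,.012,.205],93.5)
E
python3 bar.py
```

```text
time_s: 13.0
position: [0.6539, -0.1121, 0.2103]
tcp_rot: [[-0.057, 0.998, 0.004], [0.998, 0.057, -0.001], [-0.002, 0.004, -1.0]]
force: [0.2, 0.5, -0.2]
opening: 0.343
grasp_force: 29.8
tcp [ 0.65385669 -0.11211089  0.21027735] yaw 93.24920242069669 0.3433834084253363 29.79661699377175
bar 3237 [ 0.65033831 -0.07384373  0.12102266] [0.66874303 0.02414817 0.13662942] x at y=.012 0.6565711919537605 slope deg -3.799461404234679
marker in tool 7249 [[-0.0215 -0.0149 -0.0239]
 [ 0.0159  0.0002 -0.0224]
 [ 0.0305  0.0146  0.0385]]
from [ 0.6539 -0.1126  0.2101] shift [0.1244 0.0081 0.0049] turn [ 0.23  0.09 -0.3 ]
```

View pics/w6.png

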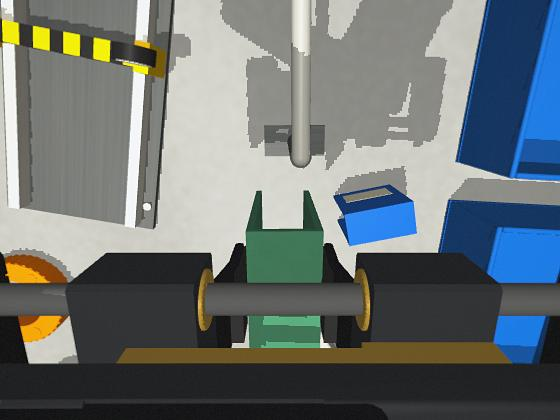

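The bar (300,0–165) and the held marker (285,190–345) are well aligned, and the marker is centred in the fingers. I'll move over the middle of the bar, then lower.

```bash

python3 -m jog '[[0.2,0.04,0.003,0,0,0,-0.5],[0.2,0.08,0.006,0,0,0,-0.5],[0.2,0.11,0.009,0,0,0,-0.5],[0.2,0.1235,0.0095,0,0,0,-0.5],[0.2,0.1235,0.0095,0,0,0,-0.5],[0.2,0.1235,0.0095,0,0,0,-0.5],[0.2,0.1235,0.0095,0,0,0,-0.5]]'
python3 bar.py
```

```text
time_s: 13.92
position: [0.6564, 0.0106, 0.2096]
tcp_rot: [[-0.063, 0.998, 0.004], [0.998, 0.063, -0.001], [-0.001, 0.003, -1.0]]
force: [0.5, 0.8, -1.1]
opening: 0.343
grasp_force: 29.8
tcp [0.65641494 0.01063485 0.20959005] yaw 93.62902630300476 0.34260654985388755 29.79653362548561
bar 1756 [0.64440685 0.04064278 0.12657223] [0.66057866 0.09936029 0.1363485 ] x at y=.012 0.6568436527108261 slope deg -3.8817730793334384
marker in tool 7251 [[-0.0215 -0.0149 -0.0239]
 [ 0.016   0.0002 -0.0224]
 [ 0.0305  0.0145  0.039 ]]
from [0.6564 0.0108 0.2096] shift [ 0.0012 -0.0013  0.0046] turn [0.2  0.05 0.14]
```

```bash

python3 -m jog '[[0.2,0.002,0,0.02,0,0,0],[0.2,0.002,0,0.04,0,0,0],[0.2,0.002,0,0.06,0,0,0],[0.2,0.002,0,0.075,0,0,0],[0.2,0.002,0,0.085,0,0,0],[0.2,0.002,0,0.09,0,0,0],[0.2,0.002,0,0.09,0,0,0]]'
python3 -m jog '[[0.2,0,0,0.002,0,0,0],[0.2,0,0,0.003,0,0,0]]'
```

```text
time_s: 14.85
position: [0.6566, 0.014, 0.1196]
tcp_rot: [[-0.065, 0.998, 0.004], [0.998, 0.065, -0.0], [-0.001, 0.004, -1.0]]
force: [-0.1, 0.6, -1.6]
opening: 0.343
grasp_force: 29.8
time_s: 15.1
position: [0.6567, 0.014, 0.1171]
tcp_rot: [[-0.065, 0.998, 0.004], [0.998, 0.065, -0.001], [-0.001, 0.004, -1.0]]
force: [-0.3, -0.4, -0.8]
opening: 0.34
grasp_force: 29.8
```

```bash

python3 -m jog '[[0.2,0,0,0.0015,0,0,0],[0.2,0,0,0.0015,0,0,0]]'
python3 -m jog '[[0.4,0,0,0,0,0,0],[0.45,0,0,0,0,0,0],[0.55,0,0,0,0,0,0],[0.55,0,0,0,0,0,0],[0.55,0,0,0,0,0,0],[0.55,0,0,0,0,0,0]]'
```

```text
time_s: 15.35
position: [0.6564, 0.0141, 0.1151]
tcp_rot: [[-0.065, 0.998, 0.003], [0.998, 0.065, -0.0], [-0.001, 0.003, -1.0]]
force: [-0.7, -0.3, -1.2]
opening: 0.343
grasp_force: 29.8
time_s: 16.1
position: [0.6565, 0.014, 0.1151]
tcp_rot: [[-0.065, 0.998, 0.004], [0.998, 0.065, -0.0], [-0.001, 0.003, -1.0]]
force: [-0.4, 0.6, 0.4]
opening: 0.549
grasp_force: 0.0
```

```bash

python3 -m jog '[[0.55,0,0,-0.02,0,0,0],[0.55,0,0,-0.05,0,0,0],[0.55,0,0,-0.1,0,0,0],[0.55,-0.05,0,-0.15,0,0,0],[0.55,-0.15,0,-0.15,0,0,0],[0.55,-0.25,0,-0.15,0,0,0],[0.55,-0.25,0,-0.15,0,0,0],[0.55,-0.25,0,-0.15,0,0,0],[0.55,-0.25,0,-0.15,0,0,0],[0.55,-0.25,0,-0.15,0,0,0],[0.55,-0.25,0,-0.15,0,0,0]]'
python3 - <<'E'
from h import *
a,_=viewer.capture('side'); b,_=viewer.capture('top')
cv2.imwrite('pics/f.png',np.hstack([cv2.resize(a[130:340,150:430],None,fx=1.4,fy=1.4),cv2.resize(b[130:340,150:430],None,fx=1.4,fy=1.4)]))
for c in ['side','top']:
  for t in ['green_marker','gear','red_marker','stop']: print(c,t,[(round(r['p'],2),np.round(r['xyz'],3).tolist()) for r in models.tip_of(c,t)][:4])
E
```

```text
time_s: 17.48
position: [0.6723, -0.233, 0.2654]
tcp_rot: [[-0.068, 0.998, 0.003], [0.998, 0.068, 0.0], [-0.0, 0.003, -1.0]]
force: [0.4, -0.5, 0.2]
opening: 0.552
grasp_force: 0.0
side green_marker [(0.62, [0.737, -0.132, 0.001]), (0.61, [0.661, 0.013, 0.065])]
side gear [(0.91, [0.374, -0.256, -0.0]), (0.75, [0.478, 0.095, 0.01])]
side red_marker [(0.81, [0.656, 0.158, 0.004])]
side stop [(0.93, [0.484, 0.146, 0.02])]
top green_marker [(0.56, [0.66, 0.014, 0.072]), (0.55, [0.736, -0.132, 0.002]), (0.48, [0.665, 0.39, -0.004])]
top gear [(0.75, [0.474, 0.096, 0.003]), (0.59, [0.661, 0.015, 0.074]), (0.44, [0.656, 0.16, -0.004])]
top red_marker [(0.65, [0.654, 0.163, -0.002])]
top stop [(0.72, [0.481, 0.146, 0.023])]
```

View pics/f.png

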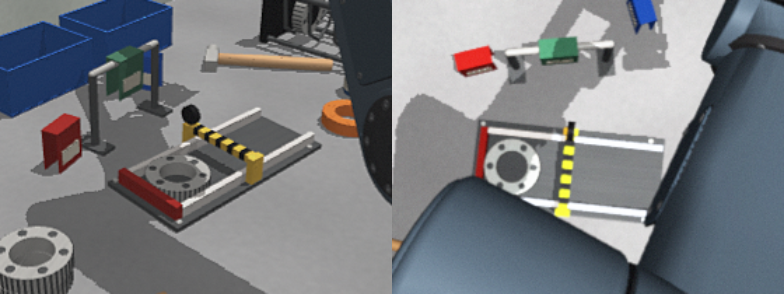

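The final pictures show the marker hanging astride the bar near its middle (125,72 and 558,50), and the gear against the stop (178,175 and 510,165).

```bash
python3 -c "
from rig import workorder
print(workorder.hand_in())"
```

```text
the job is handed in; nothing more can be done
None
```

I slid the gear under the bridge until it rested flat against the red stop, then hung the green marker astride the middle of the rail bar and released it; the job was handed in at about 18 s on the robot's clock, with no verdict reported back.

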